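# Rack the hot-air nozzles in reverse order

### The arm

A 6-joint arm with a two-finger parallel gripper is mounted at the origin on the work surface. World frame = base frame: x ahead of the robot, y to its left, z up, the work surface at z = 0. Lengths are in m, angles in degrees, forces in N, time in s.
With the tool pointing down it reaches from about 0.35 to 0.775 m from the base axis. Payload 7.3 kg.
Tool frame: the origin (TCP) lies midway between the tips of the shut fingers; the grasp point (between the pads) lies 19 mm behind it; z points along the fingers, x is the direction in which the jaws open and shut, and the axes are right-handed (so a half turn about z gives the same grasp; the last joint's range is limited). The gripper opens to 92 mm and grips with 3 to 60 N. Pads are 19 mm wide; open, the fingers measure 130 mm over their backs; the gripper's body (75 mm by 190 mm) begins 47 mm behind the grasp point.
Start: joints at [-83.996, 19.595, 87.324, -0, 73.075, -8.365], TCP at [0.13, -0.509, 0.227] pointing down, gripper open.
Joint ranges: [-145.02, 145.02], [-44.19, 115.74], [2.07, 154.8], [-57.11, 237.11], [16.16, 152.29], [-177.93, 177.93]. Speed limits (degrees/s): [147.25, 147.25, 180, 180, 180, 180].

### API

Orientations are given as [roll, pitch, yaw] about the fixed x, y, z axes, in that order (R = Rz(yaw) Ry(pitch) Rx(roll)).
In Python, from bench import telemetry, cams, bot, search_frame, place_of gives the robot as it stands. The module is installed in compiled form; this text tells all that it offers.
- The arm moves only by the tool jog_arm, never from a script. Its argument "motion" is one flat list of numbers, 5 for each row, row after row: the shift along the tool's x, y, z in mm, then the turn about the tool's z in rad, then the opening in per cent of the stroke, from 0 (shut) to 100 (fully open). A call has 1 to 5 rows; each row is the pose to reach, as a shift and turn from the pose commanded when the call began, along the tool's axes at that moment; what a row does not reach only later rows make up. A row lasts 1/8 s, in which the tool goes at most 62.5 mm and 10.7 degrees, less where a joint would pass 70% of its speed; a pose out of reach is approached as far as the arm can. A call with a gripper value outside its range is refused whole. The fingers move at their own pace and stop on an object; "squeeze" is the grip in N (left out, the last holds). Time passes only in rows, so rows that repeat a pose let the fingers close. It gives the time, the measured TCP pose, the force and the opening at its end, in the units of the state.
- telemetry.sense(): the state, without advancing time (a new reading comes with each control period).
- cams.get_image(name): name is "scene" or "side" or "wrist"; returns a dict with "color" (384x512x3 uint8, blue, green, red), "K" (3x3 intrinsics, pixels), "xyz" and "orientation" of the camera in the world. Camera axes: x right, y down, z forward; pixel columns grow to the right and rows downward; lengths in m; the calibration is good to about 2 mm. A picture is of the moment at which its call begins. There is no depth.
- bot.hand_in(): hands the job in, once; it reports no verdict.
Trained networks look in a picture, given as the dict that the camera call returned (one of the last four; its "shot" number tells which), for a name from the list of things; names that differ only in an ending like _2 or _b are one class to them, and where a whole thing is asked for, a point or a joint stands for the part that bears it (a point fixed in the world has none). Each returns a list of dicts, best first, with "conf" (0 to 1); they miss things now and then, are a little off and sometimes report something else, mostly with a low value. They report only what shows in the picture. A call takes as long as a camera call. They do not tell look-alikes from the thing itself.
- search_frame(name, picture): "xy" ([column, row] in pixels, amid what is visible of it).
- place_of(name, picture): "xy" ([column, row] in pixels: a listed point, or the origin of a listed thing).
The state is a dict: "t": time; "joint_positions": joint angles; "qd": joint speeds; "joint_torque": joint torques, N m; "eef_pos": TCP position; "ee_rot": TCP orientation; "contact_force": force on the tool from outside, world axes, zero at the start; "moment": the same for the moment, N m; "width": finger opening in m.
Only numpy, scipy, OpenCV 4.12 (cv2) and the standard library are available. Lean on these libraries where they do the work, as an engineer would, in place of code of your own. Each camera call takes 0.05 s, during which the arm holds its last target.

### The job

Move the four cooled hot-air nozzles from the steel cooling tray onto the pegs of the plywood storage rack, in reverse order: the nozzle that starts leftmost in the tray (robot's left) goes on the rightmost peg, the second from the left goes on the second from the right, and so on. Seat each one fully down over its peg, and keep them upright: do not tip one over or put one down on the bench.

Things in the scene. Friction and masses are not known exactly. Their poses are not given: they have to be found in the camera images.
- nozzle_narrow: bare steel hot-air nozzle, about 60 g; sizes in mm: total height 70; the head is a cone that narrows to a thin round spout of diameter 10. Below it all have the same round collar, 38 high: outer diameter 36, hollow from below (inner diameter 31, 34 deep); no head is wider. Grip the collar. Origin: centre of underside, z up. Starts upright over its own cooling post, any yaw.
- nozzle_wide: bare steel hot-air nozzle, about 60 g; sizes in mm: total height 50 (the shortest); the head is a wide round cylinder of diameter 33 with a large round dark mouth. Below it all have the same round collar, 38 high: outer diameter 36, hollow from below (inner diameter 31, 34 deep); no head is wider. Grip the collar. Origin: centre of underside, z up. Starts upright over its own cooling post, any yaw.
- nozzle_square: bare steel hot-air nozzle, about 60 g; sizes in mm: total height 60; the head is a square box 24 x 24 with a square dark mouth. Below it all have the same round collar, 38 high: outer diameter 36, hollow from below (inner diameter 31, 34 deep); no head is wider. Grip the collar. Origin: centre of underside, z up. Starts upright over its own cooling post, any yaw.
- nozzle_slot: bare steel hot-air nozzle, about 60 g; sizes in mm: total height 64; the head is a flat upright blade 32 x 9 with a slit-shaped dark mouth. Below it all have the same round collar, 38 high: outer diameter 36, hollow from below (inner diameter 31, 34 deep); no head is wider. Grip the collar. Origin: centre of underside, z up. Starts upright over its own cooling post, any yaw.
- cooling_tray: rack the nozzles start on (sizes in mm): dark steel plate 90 (x) x 270 (y) x 12 high, 3 mm lips on the long edges. Fixed. Origin: centre of underside, on the bench; its y axis points to the robot's left (+y) within 0.2 rad. Posts stand in a row at about y = +99, +33, -33, -99 in its frame (within 4). It stands left or right of the storage rack.
- storage_rack: rack to fill (sizes in mm): plywood bar 70 (x) x 250 (y) x 15 high, four empty upright aluminium pegs at x = 0, y = +99, +33, -33, -99 in its frame; pegs 12 in diameter, 26 above the bar: a collar has 9 to spare. A seated nozzle's underside rests on the bar, 15 above the bench. Fixed. Origin: centre of underside, on the bench; y axis to the robot's left (+y) within 0.2 rad.
- post_narrow: cooling post under nozzle_narrow in the cooling tray: aluminium foot disc, diameter 52 mm, 3 mm thick, pin of diameter 12 mm rising 26 mm above it. Fixed: it marks where nozzle_narrow started. Origin: centre of the disc's underside, 12 mm above the bench (so the nozzle's underside starts 15 mm above the bench).
- post_wide: cooling post under nozzle_wide in the cooling tray: aluminium foot disc, diameter 52 mm, 3 mm thick, pin of diameter 12 mm rising 26 mm above it. Fixed: it marks where nozzle_wide started. Origin: centre of the disc's underside, 12 mm above the bench (so the nozzle's underside starts 15 mm above the bench).
- post_square: cooling post under nozzle_square in the cooling tray: aluminium foot disc, diameter 52 mm, 3 mm thick, pin of diameter 12 mm rising 26 mm above it. Fixed: it marks where nozzle_square started. Origin: centre of the disc's underside, 12 mm above the bench (so the nozzle's underside starts 15 mm above the bench).
- post_slot: cooling post under nozzle_slot in the cooling tray: aluminium foot disc, diameter 52 mm, 3 mm thick, pin of diameter 12 mm rising 26 mm above it. Fixed: it marks where nozzle_slot started. Origin: centre of the disc's underside, 12 mm above the bench (so the nozzle's underside starts 15 mm above the bench).
Things that resemble listed ones, but are neither listed nor needed, are in the scene too. What is shaped like the nozzle_square but pink or yellow is not meant. Leave any green look-alike of the nozzle_narrow alone.

How it is judged:
By the outcome, as a careful person would: the job done as asked, in the order asked, and still so for the second after the job is handed in, with the robot touching nothing.
It also fails if it takes over 99 s, if anything falls off the work surface, if the arm or the gripper's body presses on something with over 40 N, if the wrist force passes 120 N, or if a joint passes its speed limit or range.

## Working session

There is one attempt and no reset: what is moved stays moved. The work goes in short steps, Python scripts to look and compute and a tool call to move; the robot and the scene stay as the last step left them, time stands still between calls to the robot, and variables do not carry over. Pictures are saved under pics/ and viewed, and the job is handed in when it is done.

Besides the shell and the picture viewer there is one more tool, called after ">>>" in YAML: its name, and indented under it one key for each argument. jog_arm: Moves the arm, as the interface text tells. Its arguments: {"type":"object","properties":{"motion":{"type":"array"},"squeeze":{"type":"number"}},"required":["motion"]}

```bash
mkdir -p pics; ls; python3 - <<'E'
from bench import telemetry, cams
import cv2
s=telemetry.sense();print(s)
for n in ["scene","side","wrist"]:
    p=cams.get_image(n);cv2.imwrite(f"pics/{n}0.png",p["color"]);print(n,p["K"],p["xyz"],p["orientation"],p["shot"])
E
```

```text
pics
{'t': 0.0, 'joint_positions': array([-8.39946093e+01,  1.96367633e+01,  8.73777267e+01, -1.71870633e-04,
        7.30743845e+01, -8.36611470e+00]), 'qd': array([0.07279625, 0.00042187, 0.00486535, 0.11404622, 0.04693108,
       0.01581198]), 'joint_torque': array([ 8.57276555e-04, -4.31233120e+01, -2.44215077e+01,  7.19149341e-02,
        5.59598836e-02, -1.29457976e-04]), 'eef_pos': array([ 0.13027831, -0.50815556,  0.22603898]), 'ee_rot': array([-1.79987232e+02,  8.79526651e-02, -7.56284347e+01]), 'contact_force': array([ 0.17316255, -0.41963026, -0.14849412]), 'moment': array([ 0.00745486, -0.01665912,  0.00422392]), 'width': 0.09177575521775012}
scene [[483.41282115   0.         254.85315087]
 [  0.         483.41282115 192.67114538]
 [  0.           0.           1.        ]] [0.89872565 0.49314117 0.94418481] [-145.70717327   -0.83132021  143.68561985] 1
side [[417.60954251   0.         260.66019463]
 [  0.         417.60954251 192.84856426]
 [  0.           0.           1.        ]] [0.26824797 0.8159796  0.53976656] [-120.84043571    1.09320509 -161.82935932] 2
wrist [[285.74749304   0.         259.02915934]
 [  0.         285.74749304 189.5761212 ]
 [  0.           0.           1.        ]] [ 0.19468113 -0.49130283  0.38424582] [ 1.65699279e+02  8.57025230e-02 -7.56247649e+01] 3
```

View pics/scene0.png

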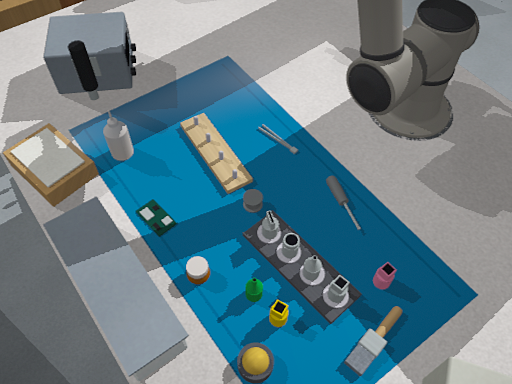

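View pics/side0.png

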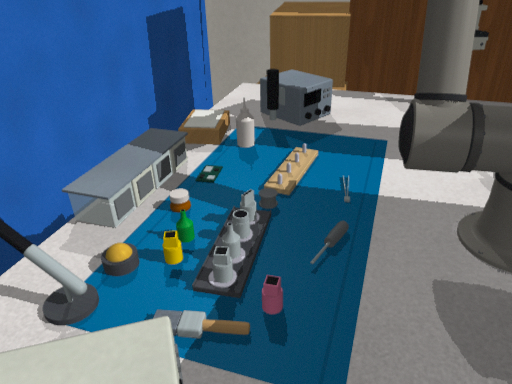

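View pics/wrist0.png

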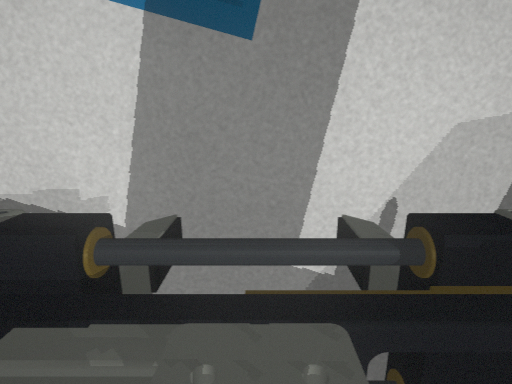

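Scene image: rack with 4 pegs (approx. 196,122 to 235,175). Tray nozzles are slot (269,225), wide (289,247), narrow (313,268) and square (338,290). Look-alikes are the green narrow (255,289), yellow square (279,313) and pink square (385,274). A grey can sits at (253,200), between rack and tray.

```bash
cat > h.py <<'E'
import numpy as np, cv2
from scipy.spatial.transform import Rotation as R
from bench import telemetry, cams, search_frame, place_of
def ray(p,uv):
    d=R.from_euler('xyz',p["orientation"],degrees=True).as_matrix()@np.linalg.inv(p["K"])@np.array([uv[0],uv[1],1.])
    return np.array(p["xyz"]),d/np.linalg.norm(d)
def onz(p,uv,z):
    o,d=ray(p,uv);return o+d*(z-o[2])/d[2]
def proj(p,X):
    m=R.from_euler('xyz',p["orientation"],degrees=True).as_matrix()
    c=m.T@(np.array(X)-p["xyz"]);q=p["K"]@c;return q[:2]/q[2]
def tri(a,b):
    A=np.zeros((3,3));B=np.zeros(3)
    for o,d in(a,b):
        M=np.eye(3)-np.outer(d,d);A+=M;B+=M@o
    return np.linalg.solve(A,B)
E
python3 - <<'E'
from h import *
np.set_printoptions(precision=4,suppress=True)
P={n:cams.get_image(n) for n in("scene","side")}
for n,z in [("nozzle_narrow",.015),("nozzle_wide",.015),("nozzle_square",.015),("nozzle_slot",.015),("post_narrow",.012),("post_wide",.012),("post_square",.012),("post_slot",.012),("cooling_tray",0),("storage_rack",0)]:
    for c in P:
        for r in place_of(n,P[c])[:3]:
            print(n,c,np.round(r["conf"],2),np.round(r["xy"],1),onz(P[c],r["xy"],z))
for c in P: cv2.imwrite(f"pics/c_{c}.png",cv2.resize(P[c]["color"][100:340,160:400] if c=="scene" else P[c]["color"][120:300,150:350],None,fx=2.5,fy=2.5,interpolation=cv2.INTER_CUBIC))
E
```

```text
nozzle_narrow scene 0.9 [313.2 271.9] [0.5323 0.224  0.015 ]
nozzle_narrow scene 0.82 [252.5 296. ] [0.6668 0.1923 0.015 ]
nozzle_narrow side 0.89 [185.8 238.4] [0.644  0.2038 0.015 ]
nozzle_narrow side 0.67 [229.  250.8] [0.5422 0.2158 0.015 ]
nozzle_wide scene 0.86 [289.3 248.6] [0.5387 0.1517 0.015 ]
nozzle_wide side 0.83 [242.8 230. ] [0.5403 0.1418 0.015 ]
nozzle_square scene 0.83 [382.3 284.4] [0.4346 0.3296 0.015 ]
nozzle_square scene 0.82 [334.7 294. ] [0.5285 0.2874 0.015 ]
nozzle_square scene 0.55 [277.7 317. ] [0.6524 0.2571 0.015 ]
nozzle_square side 0.87 [175. 258.] [0.6353 0.2672 0.015 ]
nozzle_square side 0.81 [273.7 308.9] [0.413  0.3373 0.015 ]
nozzle_square side 0.73 [226.4 275.6] [0.5197 0.2846 0.015 ]
nozzle_slot scene 0.77 [269.9 234.5] [0.5516 0.0995 0.015 ]
nozzle_slot scene 0.37 [311.9 271.6] [0.5341 0.2219 0.015 ]
nozzle_slot side 0.68 [244.8 216. ] [0.5545 0.0903 0.015 ]
post_narrow scene 0.7 [312.3 274. ] [0.5358 0.2257 0.012 ]
post_narrow scene 0.25 [269.9 235.1] [0.5514 0.0994 0.012 ]
post_narrow side 0.58 [230.4 250.7] [0.5412 0.2113 0.012 ]
post_wide scene 0.66 [286.5 250.5] [0.5454 0.1507 0.012 ]
post_wide side 0.45 [238.8 233.7] [0.5453 0.1529 0.012 ]
post_square scene 0.54 [335.4 293.5] [0.5254 0.2868 0.012 ]
post_square side 0.63 [219.7 276.3] [0.5323 0.287  0.012 ]
post_slot scene 0.46 [271.1 234.4] [0.5482 0.0996 0.012 ]
post_slot side 0.36 [250.1 216.6] [0.5438 0.085  0.012 ]
cooling_tray scene 0.94 [301.6 266.1] [0.5378 0.1946 0.    ]
cooling_tray side 0.68 [236.8 249.9] [0.5358 0.1913 0.    ]
storage_rack scene 0.59 [213.4 154.4] [ 0.5218 -0.1712  0.    ]
storage_rack side 0.84 [294.  171.3] [ 0.508  -0.1756  0.    ]
```

View pics/c_scene.png

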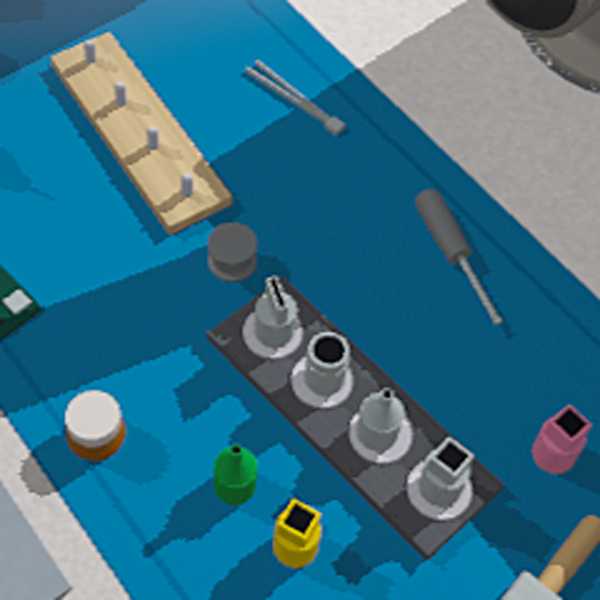

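View pics/c_side.png

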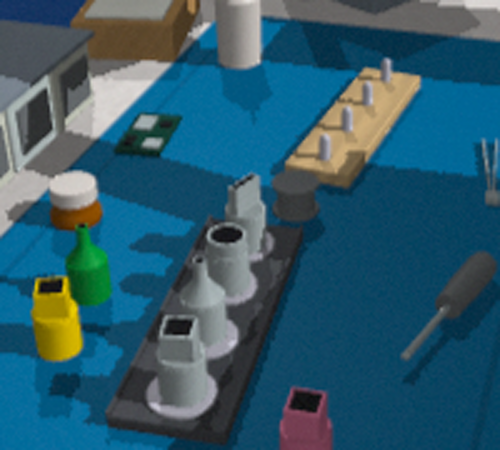

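Left to right in the tray: square (steel, 338,290), narrow (313,268), wide (289,247), slot (269,225). That sends square to the rightmost peg, narrow to second from right, wide to second from left and slot to the leftmost peg. The pink, yellow and green look-alikes stand off the tray. Next I refine the poses with a silhouette fit and overlay.

```bash
cat > fit.py <<'E'
from h import *
from scipy.optimize import minimize
np.set_printoptions(precision=4,suppress=True)
P={n:cams.get_image(n) for n in("scene","side")}
def box(x,y,a,lx,ly,h):
    c,s=np.cos(a),np.sin(a)
    return [(x+c*u-s*v,y+s*u+c*v,z) for u in(-lx/2,lx/2) for v in(-ly/2,ly/2) for z in(0,h)]
S=4
def hull(p,pts):
    q=np.array([proj(p,X) for X in pts],np.float32);return cv2.convexHull(q)[:,0]
mask={}
for c in P:
    hsv=cv2.cvtColor(P[c]["color"],cv2.COLOR_BGR2HSV).astype(int);H,Sa,V=hsv[...,0],hsv[...,1],hsv[...,2]
    m=((H>8)&(H<32)&(Sa>50)&(V>60)).astype(np.uint8)
    reg=np.zeros_like(m);cv2.fillPoly(reg,[hull(P[c],box(.517,-.173,.0,.15,.33,.02)).astype(int)],1)
    mask[c]=m&reg
def cost(v,P=P):
    t=0
    for c in P:
        r=np.zeros((384*S,512*S),np.uint8);cv2.fillPoly(r,[np.round(hull(P[c],box(v[0]/100,v[1]/100,v[2]/10,.07,.25,.015))*S+S/2-.5).astype(int)],1)
        r=cv2.resize(r.astype(np.float32),(512,384),interpolation=cv2.INTER_AREA)
        t+=np.abs(r-mask[c]).sum()/mask[c].sum()
    return t
best=min((minimize(cost,[51.7,-17.3,a],method="Nelder-Mead",options=dict(initial_simplex=[[51,-17.3,a],[52.5,-17,a],[52,-18.2,a],[51.7,-17.3,a+.6]])) for a in(-1.5,0,1.5)),key=lambda r:r.fun)
x,y,a=best.x/[100,100,10];print("rack",x,y,a,best.fun)
for c in P:
    r=min((minimize(lambda v:cost(v,{c:P[c]}),best.x+d,method="Nelder-Mead") for d in([.1,.1,.1],)),key=lambda r:r.fun);print(c,r.x,r.fun)
pegs=[(x-np.sin(a)*d,y+np.cos(a)*d) for d in(.099,.033,-.033,-.099)];print(np.array(pegs))
for c in P:
    im=P[c]["color"].copy();f=4
    im=cv2.resize(im,None,fx=f,fy=f,interpolation=cv2.INTER_CUBIC)
    cv2.polylines(im,[np.round(hull(P[c],box(x,y,a,.07,.25,.015))*f).astype(int)],True,(0,0,255),1)
    for q in pegs:
        cv2.line(im,*[tuple(int(w*f) for w in proj(P[c],(*q,z))) for z in(.015,.041)],(0,255,0),1)
    ctr=proj(P[c],(x,y,.02))*f;u,v=ctr.astype(int)
    cv2.imwrite(f"pics/r_{c}.png",im[max(0,v-250):v+250,max(0,u-300):u+300])
E
python3 fit.py
```

```text
rack 0.5148738147321275 -0.1763097773609419 -0.08933792503977692 0.40039630286148387
scene [ 51.4807 -17.4843  -0.8374] 0.15529247910863508
side [ 51.2694 -18.0377  -0.8075] 0.2347159090909091
[[ 0.5237 -0.0777]
 [ 0.5178 -0.1434]
 [ 0.5119 -0.2092]
 [ 0.506  -0.2749]]
```

View pics/r_scene.png

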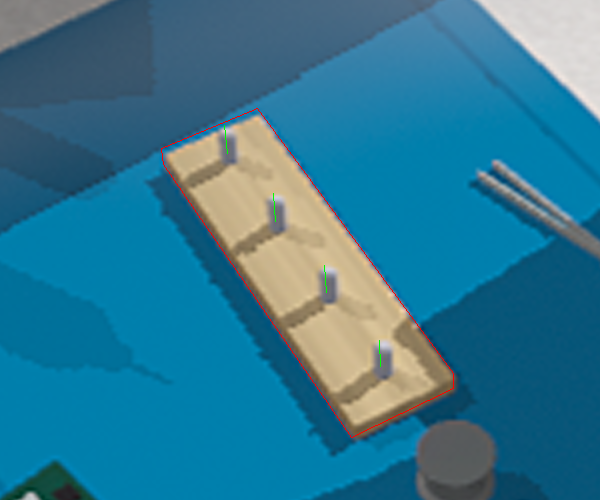

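View pics/r_side.png

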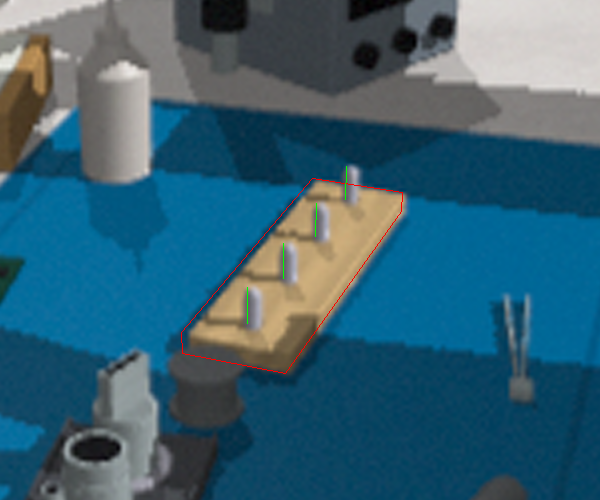

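```bash
cat > go.py <<'E'
import sys
from h import *
def shift(x,y,z,yaw):
    s=telemetry.sense();m=R.from_euler('xyz',s["ee_rot"],degrees=True).as_matrix()
    d=m.T@(np.array([x,y,z])-s["eef_pos"])*1000
    w=(s["ee_rot"][2]-yaw+90)%180-90
    print("t %.2f pos %s rot %s w %.4f F %s"%(s["t"],np.round(s["eef_pos"],4),np.round(s["ee_rot"],2),s["width"],np.round(s["contact_force"],1)))
    print("shift",np.round(d,1),"turn",round(np.radians(w),3))
if __name__=="__main__": shift(*map(float,sys.argv[1:5]))
E
python3 go.py .53 .15 .227 6.1
```

```text
t 1.35 pos [ 0.1303 -0.5086  0.2267] rot [180.    -0.   -75.63] w 0.0918 F [-0.   0.1  0.3]
shift [-5.388e+02 -5.506e+02 -3.000e-01] turn -1.426
```

>>> jog_arm:
  motion: [-539,-551,0,-1.426,70,-539,-551,0,-1.426,70,-539,-551,0,-1.426,70,-539,-551,0,-1.426,70,-539,-551,0,-1.426,70]
  squeeze: 20

```text
t: 1.98
eef_pos: [0.2932, -0.2398, 0.227]
ee_rot: [180.0, -0.1, -21.6]
contact_force: [1.7, 0.8, 0.6]
width: 0.0643
```

```bash
python3 go.py .53 .15 .227 6.1
```

```text
t 1.98 pos [ 0.2932 -0.2398  0.227 ] rot [ 1.7997e+02 -6.0000e-02 -2.1600e+01] w 0.0643 F [1.7 0.8 0.6]
shift [ 7.660e+01 -4.496e+02 -1.000e-01] turn -0.483
```

>>> jog_arm:
  motion: [77,-450,0,-0.483,70,77,-450,0,-0.483,70,77,-450,0,-0.483,70,77,-450,0,-0.483,70,77,-450,0,-0.483,70]

```text
t: 2.6
eef_pos: [0.4573, 0.0267, 0.227]
ee_rot: [180.0, -0.1, 5.8]
contact_force: [0.7, -0.6, 0.8]
width: 0.0644
```

```bash
python3 go.py .53 .15 .227 6.1
```

```text
t 2.60 pos [0.4573 0.0267 0.227 ] rot [ 1.7997e+02 -6.0000e-02  5.7800e+00] w 0.0644 F [ 0.7 -0.6  0.8]
shift [  84.8 -115.4    0. ] turn -0.006
```

>>> jog_arm:
  motion: [85,-115,0,-0.006,70,85,-115,0,-0.006,70,85,-115,0,-0.006,70,85,-115,0,-0.006,70]

```text
t: 3.1
eef_pos: [0.5292, 0.148, 0.2261]
ee_rot: [180.0, 0.1, 6.2]
contact_force: [-0.5, -0.1, -0.4]
width: 0.0643
```

```bash
python3 - <<'E'
from h import *
np.set_printoptions(precision=4,suppress=True)
p=cams.get_image("wrist");cv2.imwrite("pics/w1.png",p["color"]);print(p["xyz"],p["orientation"],telemetry.sense()["eef_pos"])
for n in("narrow","wide","square","slot"):
    for k,z in(("nozzle_",.015),("post_",.012)):
        for r in place_of(k+n,p)[:2]: print(k+n,round(r["conf"],2),np.round(r["xy"]),onz(p,r["xy"],z))
E
```

```text
[0.5225 0.2146 0.3842] [165.6566   0.0459   6.2084] [0.5288 0.1469 0.2263]
nozzle_narrow 0.73 [357. 151.] [0.6528 0.1852 0.015 ]
post_narrow 0.79 [268. 108.] [0.5324 0.2259 0.012 ]
nozzle_wide 0.7 [269. 164.] [0.5415 0.1564 0.015 ]
post_wide 0.57 [267. 168.] [0.54  0.151 0.012]
nozzle_square 0.79 [188.  15.] [0.4281 0.3189 0.015 ]
nozzle_square 0.65 [270.  52.] [0.5273 0.2899 0.015 ]
post_square 0.82 [269.  54.] [0.5267 0.288  0.012 ]
nozzle_slot 0.86 [270. 212.] [0.5507 0.0906 0.015 ]
post_slot 0.68 [268. 210.] [0.5482 0.0919 0.012 ]
```

View pics/w1.png

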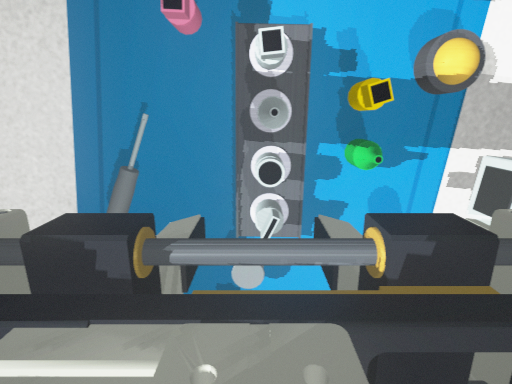

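Wrist image: tray runs vertically in the middle, with foot discs at square (271,52), narrow (271,111), wide (271,165), slot (270,211). Pink (182,15), yellow (372,94) and green (365,155) stand off the tray. This agrees with the scene and side estimates to within a few mm. I take square first.

```bash
python3 go.py .527 .288 .12 6.1;python3 - <<'E'
from h import *
p=cams.get_image("wrist")
for u in((271,52),(271,111),(271,165),(270,211)): print(onz(p,u,.015))
E
```

```text
t 3.55 pos [0.5293 0.1469 0.227 ] rot [ 1.7999e+02 -2.0000e-02  6.0400e+00] w 0.0644 F [ 0.1  0.3 -0. ]
shift [  12.5 -140.6  107. ] turn -0.001
[0.52908985 0.28906659 0.015     ]
[0.53692347 0.22178791 0.015     ]
[0.54480165 0.15412651 0.015     ]
[0.55076883 0.09109466 0.015     ]
```

>>> jog_arm:
  motion: [13,-141,0,0,70,13,-141,0,0,70,13,-141,0,0,70,13,-141,100,0,70,13,-141,100,0,70]

```text
t: 4.22
eef_pos: [0.5263, 0.2883, 0.1242]
ee_rot: [179.9, 0.1, 6.1]
contact_force: [-0.5, -0.5, 0.3]
width: 0.0643
```

```bash
python3 go.py .528 .289 .023 6.1;python3 - <<'E'
from h import *
p=cams.get_image("wrist");cv2.imwrite("pics/w2.png",p["color"])
E
```

```text
t 4.22 pos [0.5263 0.2883 0.1242] rot [1.7993e+02 1.4000e-01 6.1300e+00] w 0.0643 F [-0.5 -0.5  0.3]
shift [  2.   -0.6 101.2] turn 0.001
```

View pics/w2.png

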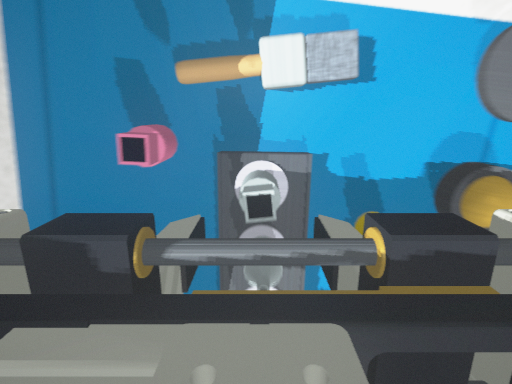

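```bash
python3 - <<'E'
from h import *
p=cams.get_image("wrist");print(p["xyz"],onz(p,(262,187),.015), proj(p,(.528,.289,.015)))
E
python3 go.py .528 .289 .023 6.1
```

```text
[0.51882179 0.35434336 0.27740948] [0.52601771 0.28935682 0.015     ] [264.04042736 187.58440841]
t 4.33 pos [0.5248 0.2873 0.1223] rot [179.83   0.51   6.08] w 0.0642 F [-0.5 -0.6 -0.1]
shift [ 4.3 -1.6 99.3] turn -0.0
```

>>> jog_arm:
  motion: [0,0,60,0,70,0,0,90,0,70,0,0,104,0,70,0,0,104,0,20,0,0,104,0,20]
  squeeze: 20

```text
t: 4.95
eef_pos: [0.5287, 0.2896, 0.0247]
ee_rot: [-180.0, -0.2, 6.1]
contact_force: [-0.5, 0.2, 0.3]
width: 0.0487
```

>>> jog_arm:
  motion: [0,0,0,0,20,0,0,0,0,20]

```text
t: 5.2
eef_pos: [0.528, 0.2894, 0.024]
ee_rot: [-180.0, -0.1, 6.1]
contact_force: [-0.3, -0.2, 5.3]
width: 0.0351
```

```bash
python3 go.py .528 .289 .14 6.1
```

```text
t 5.20 pos [0.528  0.2894 0.024 ] rot [-1.7998e+02 -1.2000e-01  6.1100e+00] w 0.0351 F [-0.3 -0.2  5.3]
shift [   0.2    0.4 -116. ] turn 0.0
```

>>> jog_arm:
  motion: [0,0,0,0,20,0,0,-30,0,20,0,0,-80,0,20,0,0,-120,0,20,0,0,-120,0,20]

```text
t: 5.82
eef_pos: [0.5291, 0.29, 0.1465]
ee_rot: [-179.9, -0.4, 6.1]
contact_force: [-0.1, 0.8, -1.0]
width: 0.035
```

```bash
python3 go.py .504 -.273 .144 -5.1; python3 - <<'E'
from h import *
p=cams.get_image("scene");cv2.imwrite("pics/s3.png",p["color"])
E
```

```text
t 5.83 pos [0.5291 0.29   0.1465] rot [-179.89   -0.41    6.11] w 0.0350 F [-0.1  0.8 -1. ]
shift [-84.9 557.1   0.8] turn 0.196
```

View pics/s3.png

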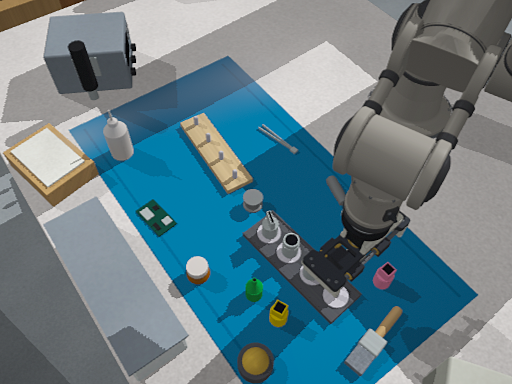

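Square is lifted and its post at (338,297) is bare. Moving to the rack.

>>> jog_arm:
  motion: [-85,557,0,0.196,20,-85,557,0,0.196,20,-85,557,0,0.196,20,-85,557,0,0.196,20,-85,557,0,0.196,20]

```text
t: 6.5
eef_pos: [0.512, -0.0247, 0.1412]
ee_rot: [-180.0, 0.2, -5.1]
contact_force: [0.9, -0.1, -0.7]
width: 0.035
```

```bash
python3 go.py .504 -.273 .144 -5.1
```

```text
t 6.50 pos [ 0.512  -0.0247  0.1412] rot [-1.7999e+02  1.6000e-01 -5.1200e+00] w 0.0350 F [ 0.9 -0.1 -0.7]
shift [ 14.2 248.   -2.9] turn -0.0
```

>>> jog_arm:
  motion: [14,245,0,0,20,14,245,0,0,20,14,245,0,0,20,14,245,0,0,20,14,245,0,0,20]

```text
t: 7.12
eef_pos: [0.5039, -0.2718, 0.1407]
ee_rot: [-180.0, 0.1, -5.4]
contact_force: [0.1, 1.6, -0.8]
width: 0.035
```

```bash
python3 go.py .504 -.273 .023 -5.1; python3 - <<'E'
from h import *
p=cams.get_image("wrist");cv2.imwrite("pics/w4.png",p["color"])
for q in((.522,-.0755),(.516,-.141),(.510,-.207),(.504,-.273)): print(proj(p,(*q,.041)),proj(p,(*q,.015)))
E
```

```text
t 7.12 pos [ 0.5039 -0.2718  0.1407] rot [-1.7998e+02  1.3000e-01 -5.4200e+00] w 0.0350 F [ 0.1  1.6 -0.8]
shift [  0.4   1.2 117.7] turn -0.006
[258.26002113 -59.79075846] [258.40214364 -41.4702355 ]
[258.57429924  35.39303031] [258.6769517   43.30879475]
[258.90179369 118.80561832] [258.96839209 118.62111425]
[259.18909854 191.98194488] [259.22715557 185.48925779]
```

View pics/w4.png

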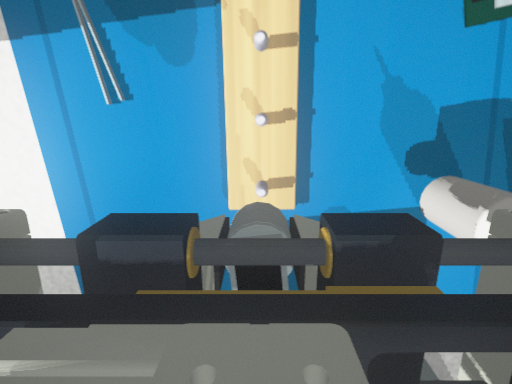

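```bash
python3 - <<'E'
from h import *
p=cams.get_image("scene");q=cams.get_image("side")
print(onz(p,(122,155),0),onz(q,(246,145),0))
print(tri(ray(p,(111,117)),ray(q,(244,102))))
E
python3 go.py .505 -.273 .024 -5.1
```

```text
[ 0.70714665 -0.30178371  0.        ] [ 0.69497755 -0.30417937  0.        ]
[ 0.69991381 -0.30562376  0.13460634]
t 7.28 pos [ 0.5046 -0.2672  0.1413] rot [-1.7989e+02  1.5000e-01 -5.1300e+00] w 0.0355 F [ 0.8  0.2 -0.7]
shift [  1.2   6.  117.3] turn -0.001
```

>>> jog_arm:
  motion: [0,0,0,0,20,0,0,0,0,20]

```text
t: 7.52
eef_pos: [0.5055, -0.2671, 0.1427]
ee_rot: [-180.0, 0.0, -5.0]
contact_force: [-0.1, -0.4, -1.0]
width: 0.0349
```

```bash
python3 go.py .505 -.273 .024 -5.1
```

```text
t 7.53 pos [ 0.5055 -0.2671  0.1427] rot [-1.80e+02  1.00e-02 -5.03e+00] w 0.0349 F [-0.1 -0.4 -1. ]
shift [ -0.    5.9 118.7] turn 0.001
```

>>> jog_arm:
  motion: [0,6,40,0,20,0,6,70,0,20,0,6,95,0,20,0,6,110,0,20,0,6,117,0,20]

```text
t: 8.15
eef_pos: [0.5049, -0.2739, 0.0253]
ee_rot: [-180.0, 0.0, -5.1]
contact_force: [0.3, -0.8, -0.7]
width: 0.0349
```

```bash
python3 go.py .505 -.273 .024 -5.1; python3 - <<'E'
from h import *
p=cams.get_image("side");cv2.imwrite("pics/s5.png",cv2.resize(p["color"][80:260,200:400],None,fx=3,fy=3))
E
```

```text
t 8.15 pos [ 0.5049 -0.2739  0.0253] rot [-1.7999e+02  2.0000e-02 -5.1000e+00] w 0.0349 F [ 0.3 -0.8 -0.7]
shift [ 0.1 -0.9  1.3] turn 0.0
```

View pics/s5.png

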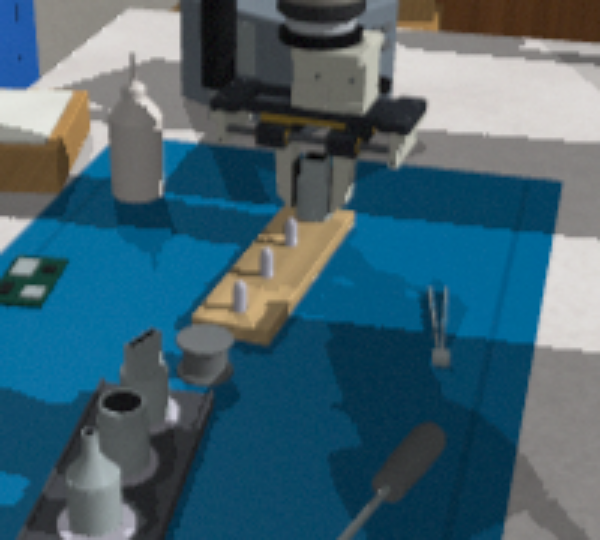

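The square is over the rightmost peg and down at the bar. Lower 1 mm, release, retreat.

>>> jog_arm:
  motion: [0,-1,1,0,20,0,-1,1,0,70,0,-1,1,0,70,0,-1,1,0,70,0,-1,-50,0,70]

```text
t: 8.82
eef_pos: [0.5027, -0.2719, 0.073]
ee_rot: [-179.8, 0.4, -5.1]
contact_force: [0.6, -0.9, -0.1]
width: 0.0638
```

```bash
python3 go.py .535 .223 .145 6.1
```

```text
t 8.82 pos [ 0.5027 -0.2719  0.073 ] rot [-179.76    0.41   -5.14] w 0.0638 F [ 0.6 -0.9 -0.1]
shift [ -12.6 -496.1  -69.9] turn -0.196
```

>>> jog_arm:
  motion: [0,0,-60,0,70,-3,-60,-71,-0.05,70,-13,-496,-71,-0.196,70,-13,-496,-71,-0.196,70,-13,-496,-71,-0.196,70]

```text
t: 9.45
eef_pos: [0.5197, -0.0244, 0.1471]
ee_rot: [180.0, -0.1, 6.1]
contact_force: [0.1, 0.1, 0.4]
width: 0.0645
```

```bash
python3 go.py .535 .223 .145 6.1; python3 - <<'E'
from h import *
p=cams.get_image("side");cv2.imwrite("pics/s6.png",cv2.resize(p["color"][80:260,200:400],None,fx=3,fy=3))
E
```

```text
t 9.45 pos [ 0.5197 -0.0244  0.1471] rot [ 1.7998e+02 -6.0000e-02  6.0700e+00] w 0.0645 F [0.1 0.1 0.4]
shift [  41.3 -244.4    2.1] turn -0.0
```

View pics/s6.png

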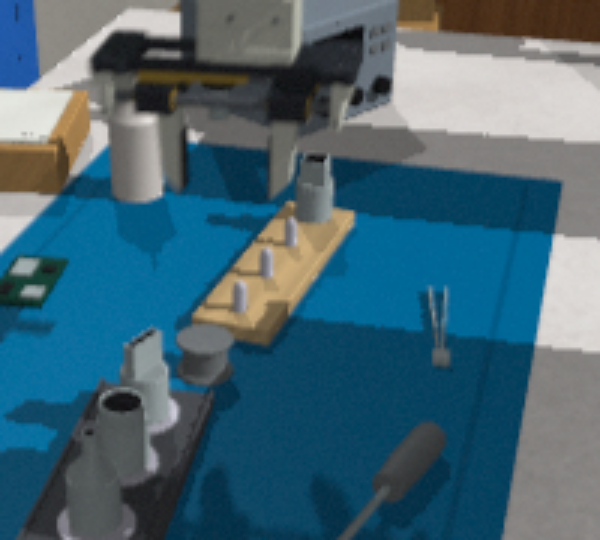

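Square is seated upright on the far (rightmost) peg at crop (315,190). On to narrow.

>>> jog_arm:
  motion: [41,-244,0,0,70,41,-244,0,0,70,41,-244,0,0,70,41,-244,0,0,70,41,-244,0,0,70]

```text
t: 10.12
eef_pos: [0.5342, 0.2245, 0.1466]
ee_rot: [-180.0, -0.0, 6.4]
contact_force: [0.0, -0.4, 0.2]
width: 0.0643
```

>>> jog_arm:
  motion: [0,0,0,0,70,0,0,0,0,70]

```text
t: 10.38
eef_pos: [0.5347, 0.2192, 0.1467]
ee_rot: [180.0, 0.0, 6.0]
contact_force: [-0.2, -0.4, -0.4]
width: 0.0642
```

```bash
python3 go.py .535 .223 .023 6.1; python3 - <<'E'
from h import *
p=cams.get_image("wrist");cv2.imwrite("pics/w7.png",p["color"]);print(proj(p,(.535,.223,.015)),proj(p,(.535,.223,.085)))
E
```

```text
t 10.38 pos [0.5347 0.2192 0.1467] rot [1.7998e+02 1.0000e-02 5.9900e+00] w 0.0642 F [-0.2 -0.4 -0.4]
shift [  0.7  -3.8 123.7] turn -0.002
[259.30492806 179.39927405] [259.38768622 198.0510449 ]
```

View pics/w7.png

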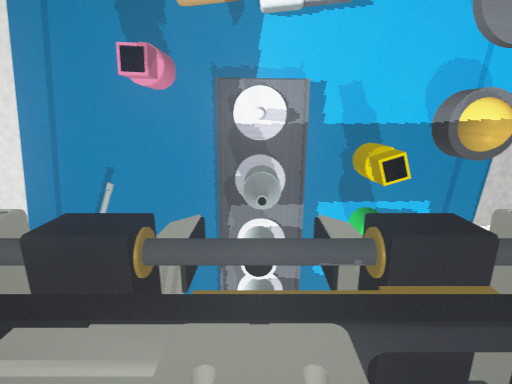

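Narrow's foot disc at (260,179) and tip at (262,200) match the prediction, and the square's post at (260,112) is bare.

>>> jog_arm:
  motion: [1,-4,50,0,70,1,-4,95,0,70,1,-4,124,0,70,1,-4,124,0,20,1,-4,124,0,20]

```text
t: 11.05
eef_pos: [0.5362, 0.2245, 0.024]
ee_rot: [-180.0, -0.1, 6.0]
contact_force: [1.0, 0.6, -0.2]
width: 0.0484
```

>>> jog_arm:
  motion: [0,0,0,0,20,0,0,0,0,20,0,0,-30,0,20,0,0,-80,0,20,0,0,-123,0,20]

```text
t: 11.68
eef_pos: [0.5351, 0.225, 0.1478]
ee_rot: [-180.0, -0.1, 6.1]
contact_force: [1.2, 0.2, -1.6]
width: 0.0362
```

```bash
python3 go.py .511 -.207 .145 -5.1
```

```text
t 11.68 pos [0.5351 0.225  0.1478] rot [-1.7999e+02 -6.0000e-02  6.1100e+00] w 0.0362 F [ 1.2  0.2 -1.6]
shift [-70.  427.    2.6] turn 0.196
```

>>> jog_arm:
  motion: [-70,425,0,0.196,20,-70,425,0,0.196,20,-70,425,0,0.196,20,-70,425,0,0.196,20,-70,425,0,0.196,20]

```text
t: 12.3
eef_pos: [0.5172, -0.0889, 0.1464]
ee_rot: [180.0, -0.1, -5.1]
contact_force: [1.1, -0.3, -0.8]
width: 0.0356
```

```bash
python3 go.py .511 -.207 .145 -5.1
```

```text
t 12.30 pos [ 0.5172 -0.0889  0.1464] rot [ 1.7999e+02 -7.0000e-02 -5.1100e+00] w 0.0356 F [ 1.1 -0.3 -0.8]
shift [  4.4 118.1   1.4] turn -0.0
```

>>> jog_arm:
  motion: [4,121,0,0,20,4,121,0,0,20,4,121,0,0,20,4,121,0,0,20,4,121,0,0,20]

```text
t: 12.92
eef_pos: [0.5107, -0.2065, 0.1459]
ee_rot: [-180.0, 0.0, -5.0]
contact_force: [-0.1, -0.1, -0.9]
width: 0.0359
```

```bash
python3 go.py .511 -.207 .025 -5.1; python3 - <<'E'
from h import *
p=cams.get_image("wrist");cv2.imwrite("pics/w8.png",p["color"])
for q in((.523,-.0755),(.517,-.141),(.511,-.207)): print(proj(p,(*q,.041)))
E
```

```text
t 12.93 pos [ 0.5107 -0.2065  0.1459] rot [-179.99    0.     -5.03] w 0.0359 F [-0.1 -0.1 -0.9]
shift [  0.3   0.5 120.9] turn 0.001
[259.67182362  36.7972732 ]
[259.35957104 117.92051142]
[259.13076724 189.83657945]
```

View pics/w8.png

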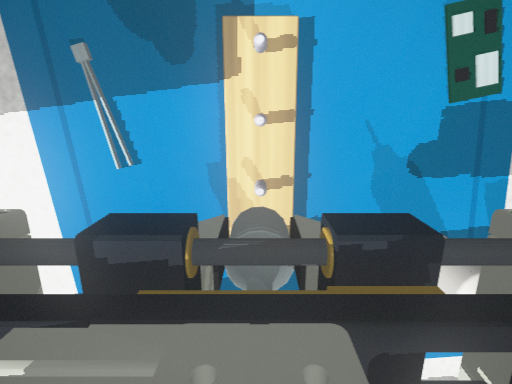

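Pegs at (260,42), (260,120), (261,187) match the predictions within a few mm. Descend and release.

>>> jog_arm:
  motion: [0,0,40,0,20,0,0,70,0,20,0,0,95,0,20,0,0,112,0,20,0,0,120,0,20]

```text
t: 13.6
eef_pos: [0.5105, -0.2067, 0.025]
ee_rot: [-180.0, 0.1, -5.0]
contact_force: [-0.7, -0.3, -1.0]
width: 0.0359
```

```bash
python3 go.py .511 -.207 .024 -5.1
```

```text
t 13.60 pos [ 0.5105 -0.2067  0.025 ] rot [-1.7997e+02  7.0000e-02 -5.0300e+00] w 0.0359 F [-0.7 -0.3 -1. ]
shift [0.5 0.2 1. ] turn 0.001
```

>>> jog_arm:
  motion: [0,0,1,0,20,0,0,1,0,70,0,0,1,0,70,0,0,1,0,70,0,0,-50,0,70]

```text
t: 14.22
eef_pos: [0.5083, -0.2069, 0.0733]
ee_rot: [-179.8, 0.4, -5.1]
contact_force: [-0.3, -0.8, 0.1]
width: 0.0638
```

```bash
python3 go.py .543 .153 .145 6.1
```

```text
t 14.22 pos [ 0.5083 -0.2069  0.0733] rot [-179.81    0.42   -5.14] w 0.0638 F [-0.3 -0.8  0.1]
shift [   1.8 -361.7  -70.6] turn -0.196
```

>>> jog_arm:
  motion: [0,0,-60,0,70,0,-60,-71,-0.05,70,1,-362,-71,-0.196,70,1,-362,-71,-0.196,70,1,-362,-71,-0.196,70]

```text
t: 14.85
eef_pos: [0.5334, 0.0403, 0.1472]
ee_rot: [180.0, -0.1, 6.1]
contact_force: [-0.4, -0.0, -0.3]
width: 0.0645
```

```bash
python3 go.py .543 .153 .145 6.1
```

```text
t 14.85 pos [0.5334 0.0403 0.1472] rot [ 1.7998e+02 -6.0000e-02  6.0700e+00] w 0.0645 F [-0.4 -0.  -0.3]
shift [  21.5 -111.1    2.2] turn -0.0
```

>>> jog_arm:
  motion: [21,-114,0,0,70,21,-114,0,0,70,21,-114,0,0,70,21,-114,0,0,70,21,-114,0,0,70]

```text
t: 15.48
eef_pos: [0.5421, 0.1527, 0.1467]
ee_rot: [180.0, 0.0, 6.0]
contact_force: [0.2, 0.1, 0.3]
width: 0.0645
```

```bash
python3 go.py .543 .153 .023 6.1; python3 - <<'E'
from h import *
p=cams.get_image("wrist");print(proj(p,(.543,.153,.015)),proj(p,(.543,.153,.065)))
q=cams.get_image("side")
cv2.imwrite("pics/w9.png",np.hstack([p["color"][:,100:420],cv2.resize(q["color"][100:260,220:380],(384,384))]))
E
```

```text
t 15.47 pos [0.5421 0.1527 0.1467] rot [1.7998e+02 1.0000e-02 6.0000e+00] w 0.0645 F [0.2 0.1 0.3]
shift [  0.9  -0.3 123.7] turn -0.002
[259.49223706 182.69426944] [259.58966052 195.56939495]
```

View pics/w9.png

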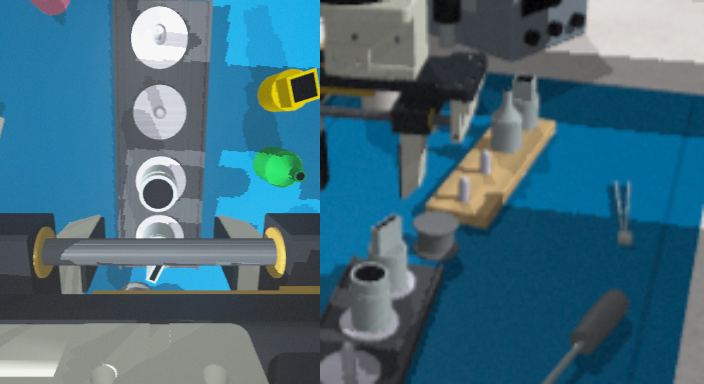

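Narrow is seated and upright next to square. The wide nozzle's disc at about (260,183) in full-image pixels matches the prediction.

>>> jog_arm:
  motion: [1,0,50,0,70,1,0,95,0,70,1,0,124,0,70,1,0,124,0,20,1,0,124,0,20]

```text
t: 16.2
eef_pos: [0.5441, 0.1538, 0.0239]
ee_rot: [180.0, -0.1, 6.1]
contact_force: [1.3, 0.8, 0.6]
width: 0.0491
```

>>> jog_arm:
  motion: [0,0,0,0,20,0,0,0,0,20,0,0,-30,0,20,0,0,-80,0,20,0,0,-123,0,20]

```text
t: 16.82
eef_pos: [0.5432, 0.1543, 0.1478]
ee_rot: [-180.0, -0.1, 6.1]
contact_force: [0.5, 0.1, -1.3]
width: 0.0357
```

```bash
python3 go.py .517 -.142 .145 -5.1
```

```text
t 16.82 pos [0.5432 0.1543 0.1478] rot [-1.80e+02 -7.00e-02  6.11e+00] w 0.0357 F [ 0.5  0.1 -1.3]
shift [-57.6 291.8   2.7] turn 0.196
```

>>> jog_arm:
  motion: [-57,291,0,0.196,20,-57,291,0,0.196,20,-57,291,0,0.196,20,-57,291,0,0.196,20,-57,291,0,0.196,20]

```text
t: 17.45
eef_pos: [0.5169, -0.1437, 0.1463]
ee_rot: [180.0, -0.1, -5.2]
contact_force: [0.4, -0.0, -0.1]
width: 0.0359
```

>>> jog_arm:
  motion: [0,0,0,0,20,0,0,0,0,20]

```text
t: 17.7
eef_pos: [0.5172, -0.1407, 0.1459]
ee_rot: [-180.0, -0.0, -5.2]
contact_force: [-0.2, 1.4, -0.1]
width: 0.036
```

```bash
python3 go.py .517 -.142 .025 -5.1; python3 - <<'E'
from h import *
p=cams.get_image("wrist");cv2.imwrite("pics/w10.png",p["color"])
for q in((.523,-.0755),(.517,-.141)): print(proj(p,(*q,.041)))
E
```

```text
t 17.70 pos [ 0.5172 -0.1407  0.1459] rot [-179.98   -0.     -5.15] w 0.0360 F [-0.2  1.4 -0.1]
shift [-1.000e-01  1.300e+00  1.209e+02] turn -0.001
[258.62907763 118.36721083]
[258.54691301 189.7190926 ]
```

View pics/w10.png

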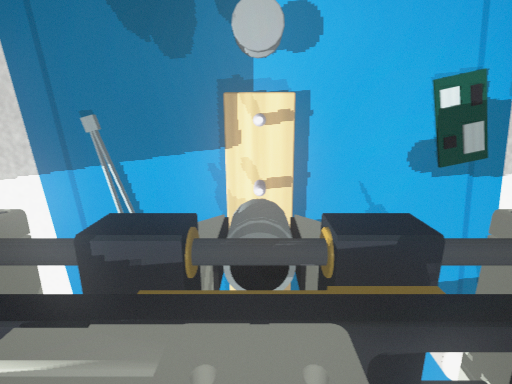

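Pegs at (259,120) and (260,188) are as predicted. Descend and release.

>>> jog_arm:
  motion: [0,1,40,0,20,0,1,70,0,20,0,1,95,0,20,0,1,112,0,20,0,1,120,0,20]

```text
t: 18.38
eef_pos: [0.5171, -0.1406, 0.0249]
ee_rot: [-180.0, 0.1, -5.0]
contact_force: [0.1, -0.0, -0.8]
width: 0.0363
```

>>> jog_arm:
  motion: [0,0,1,0,20,0,0,1,0,70,0,0,1,0,70,0,0,1,0,70,0,0,-50,0,70]

```text
t: 19.0
eef_pos: [0.5149, -0.1414, 0.0734]
ee_rot: [-179.9, 0.4, -5.1]
contact_force: [0.6, 0.2, 0.6]
width: 0.0637
```

```bash
python3 go.py .550 .092 .145 6.1
```

```text
t 19.00 pos [ 0.5149 -0.1414  0.0734] rot [-179.86    0.43   -5.14] w 0.0637 F [0.6 0.2 0.6]
shift [  13.5 -235.8  -71.2] turn -0.196
```

>>> jog_arm:
  motion: [0,0,-60,0,70,3,-60,-71,-0.05,70,13,-236,-71,-0.196,70,13,-236,-71,-0.196,70,13,-236,-71,-0.196,70]

```text
t: 19.62
eef_pos: [0.5513, 0.0939, 0.1471]
ee_rot: [180.0, -0.0, 6.1]
contact_force: [0.8, 0.0, 0.6]
width: 0.0644
```

>>> jog_arm:
  motion: [0,0,0,0,70,0,0,0,0,70]

```text
t: 19.88
eef_pos: [0.5511, 0.0913, 0.1467]
ee_rot: [180.0, 0.0, 6.1]
contact_force: [-1.0, -0.5, -0.3]
width: 0.0645
```

```bash
python3 go.py .550 .092 .145 6.1
```

```text
t 19.88 pos [0.5511 0.0913 0.1467] rot [1.7997e+02 1.0000e-02 6.1300e+00] w 0.0645 F [-1.  -0.5 -0.3]
shift [-1.1 -0.8  1.7] turn 0.001
```

```bash
python3 - <<'E'
from h import *
p=cams.get_image("wrist");print(proj(p,(.550,.092,.015)),proj(p,(.55,.092,.079)))
q=cams.get_image("side")
cv2.imwrite("pics/w11.png",np.hstack([p["color"][:,100:420],cv2.resize(q["color"][100:260,220:380],(384,384))]))
E
```

```text
[257.66661481 182.16023536] [257.30931891 199.47603814]
```

View pics/w11.png

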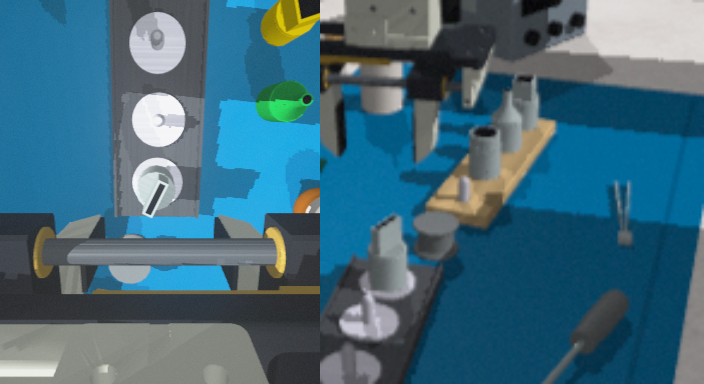

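Three nozzles are seated. Slot's disc is at (257,185) in full-image pixels, close to the prediction, and the fingers straddle it.

>>> jog_arm:
  motion: [-1,1,50,0,70,-1,1,95,0,70,-1,1,124,0,70,-1,1,124,0,20,-1,1,124,0,20]

```text
t: 20.6
eef_pos: [0.5513, 0.0898, 0.0239]
ee_rot: [180.0, -0.1, 6.0]
contact_force: [0.6, 0.6, 0.5]
width: 0.0487
```

>>> jog_arm:
  motion: [0,0,0,0,20,0,0,0,0,20,0,0,-30,0,20,0,0,-80,0,20,0,0,-123,0,20]

```text
t: 21.22
eef_pos: [0.5505, 0.0907, 0.1478]
ee_rot: [180.0, -0.1, 6.1]
contact_force: [1.0, 0.4, -0.2]
width: 0.036
```

```bash
python3 go.py .523 -.0765 .145 -5.1
```

```text
t 21.23 pos [0.5505 0.0907 0.1478] rot [ 1.7999e+02 -7.0000e-02  6.1100e+00] w 0.0360 F [ 1.   0.4 -0.2]
shift [-45.1 163.3   2.8] turn 0.196
```

>>> jog_arm:
  motion: [-45,163,0,0.196,20,-45,163,0,0.196,20,-45,163,0,0.196,20,-45,163,0,0.196,20,-45,163,0,0.196,20]

```text
t: 21.85
eef_pos: [0.523, -0.0759, 0.146]
ee_rot: [-180.0, -0.0, -5.2]
contact_force: [-0.3, 0.4, -0.6]
width: 0.0363
```

```bash
python3 go.py .523 -.0765 .025 -5.1; python3 - <<'E'
from h import *
p=cams.get_image("wrist");cv2.imwrite("pics/w12.png",p["color"])
for q in((.523,-.0765),): print(proj(p,(*q,.041)))
E
```

```text
t 21.85 pos [ 0.523  -0.0759  0.146 ] rot [-1.7998e+02 -2.0000e-02 -5.1500e+00] w 0.0363 F [-0.3  0.4 -0.6]
shift [ -0.    0.7 121. ] turn -0.001
[258.74834486 190.01889429]
```

View pics/w12.png

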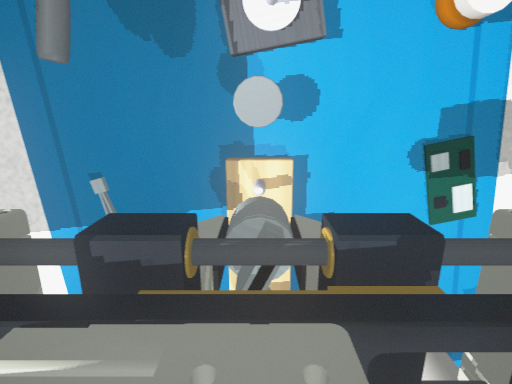

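Peg at (259,187), predicted (259,190). Descend.

>>> jog_arm:
  motion: [0,0,40,0,20,0,0,70,0,20,0,0,95,0,20,0,0,112,0,20,0,0,120,0,20]

```text
t: 22.52
eef_pos: [0.5228, -0.0748, 0.0248]
ee_rot: [-180.0, 0.1, -5.0]
contact_force: [0.2, 0.9, -0.4]
width: 0.0365
```

>>> jog_arm:
  motion: [0,0,1,0,20,0,0,1,0,70,0,0,1,0,70,0,0,1,0,70,0,0,-50,0,70]

```text
t: 23.15
eef_pos: [0.5206, -0.0758, 0.0734]
ee_rot: [-179.9, 0.4, -5.1]
contact_force: [0.4, -0.4, 0.1]
width: 0.0638
```

>>> jog_arm:
  motion: [0,0,-60,0,70,0,-60,-90,0,70,0,-200,-120,0,70,0,-300,-120,0,70,0,-300,-120,0,70]

```text
t: 23.78
eef_pos: [0.5446, 0.1658, 0.1906]
ee_rot: [-180.0, -0.1, -5.2]
contact_force: [0.6, 0.0, -0.7]
width: 0.0644
```

```bash
python3 - <<'E'
from h import *
s=telemetry.sense();print(s["t"],s["eef_pos"],s["width"])
p=cams.get_image("scene");q=cams.get_image("side")
a=p["color"][90:210,160:280];b=q["color"][120:220,240:340]
cv2.imwrite("pics/f.png",np.hstack([cv2.resize(a,(400,400),interpolation=cv2.INTER_CUBIC),cv2.resize(b,(400,400),interpolation=cv2.INTER_CUBIC)]))
for n in("square","narrow","wide","slot"):
    for pic in(p,q):
        print(n,[(round(r["conf"],2),np.round(onz(pic,r["xy"],.015),3)) for r in place_of("nozzle_"+n,pic)[:3]])
E
```

```text
23.775 [0.54456976 0.16581303 0.19057685] 0.06437203054750262
square [(0.95, array([0.43 , 0.326, 0.015])), (0.71, array([ 0.508, -0.278,  0.015]))]
square [(0.96, array([0.417, 0.333, 0.015])), (0.81, array([0.637, 0.271, 0.015])), (0.53, array([ 0.5  , -0.289,  0.015]))]
narrow [(0.84, array([0.666, 0.193, 0.015])), (0.75, array([ 0.508, -0.209,  0.015]))]
narrow [(0.76, array([0.638, 0.206, 0.015])), (0.71, array([ 0.507, -0.213,  0.015]))]
wide [(0.69, array([ 0.516, -0.149,  0.015])), (0.35, array([0.528, 0.29 , 0.015]))]
wide [(0.67, array([ 0.532, -0.09 ,  0.015])), (0.49, array([ 0.518, -0.155,  0.015]))]
slot [(0.7, array([ 0.527, -0.062,  0.015]))]
slot [(0.63, array([ 0.519, -0.068,  0.015]))]
```

View pics/f.png

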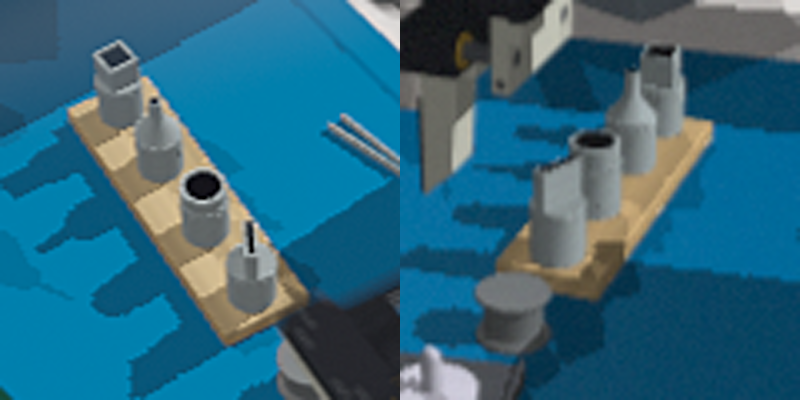

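All four are upright and flush on the rack, left to right slot, wide, narrow, square. I settle the arm and hand in.

>>> jog_arm:
  motion: [0,0,0,0,70,0,0,0,0,70,0,0,0,0,70]

```text
t: 24.65
eef_pos: [0.5446, 0.1639, 0.1898]
ee_rot: [180.0, -0.0, -5.1]
contact_force: [0.0, 0.3, 0.9]
width: 0.0643
```

```bash
python3 -c "
from bench import bot,telemetry
print(telemetry.sense()['t'],bot.hand_in())"
```

```text
the job is handed in; nothing more can be done
24.65 None
```

All four nozzles are on the storage rack in reverse order: square (leftmost in the tray) on the rightmost peg, then narrow, wide, and slot on the leftmost peg. I handed the job in at about 24.7 s of the 99 s allowed. I never touched the pink, yellow or green look-alikes.

**Last checks:** in the final scene and side pictures all four stand upright and flush on the bar, in that order. The gripper was open and clear of everything. The highest force I saw in any reading was about 5 N.

**Disagreements:**
- **Network positions:** for the seated nozzles they were up to about 15 mm off the peg positions. The networks also gave some hits on look-alikes, a low-confidence "wide" at an empty post, and a "wide" near the slot's place in the side view. The pictures contradict these.
- **Rack position:** the first rack fit and the pegs in the pictures differed by about 2 mm, well inside the 9 mm to spare.

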